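# Lock the bayonet stopper into the cleaner jar and carry the jar to its spill tray

## Task

Close the square amber jar where it stands in its bottle nest: take the red-handled stopper from the grey spill tray, set it into the neck, feel for the notches until it drops fully home, and turn it clockwise to lock it. Then lift the jar out of the nest by the stopper's handle alone and set it down upright and gently, flat on the floor of the spill tray, still closed. Leave the small flux bottle and the solder reel where they are.

Things in the scene. Friction and masses are not known exactly. Their poses are not given: they have to be found in the camera images.
- jar: Loose square amber glass jar in the nest, 76 x 76 mm, glass 74 mm high, then a round neck with a ribbed aluminium collar (66 mm across, z 82 to 108 mm); about 0.5 kg. Origin: centre of its underside; x, y square to its sides, z up. The collar is screwed on by hand and does not turn in use: its angle differs each time, one notch lying within 30 deg, either way, of the jar's +x axis.
- jar_mouth (a point): Centre of the jar's mouth, on the collar's flat top; axes as the jar's. The top is a lip 8 mm thick with a 44 mm bore and three notches 120 deg apart, cut from the bore out to 59 mm across, 40 deg wide (15 mm at the bore): find them by touch or sight. Below each notch a stop blocks turning anticlockwise.
- stopper: Loose bayonet stopper, 0.1 kg, upright in the spill tray. Origin: centre of its foot, z up. Tapered white plug: 30 mm across at the foot, 35 at z=4 mm, 41 at z=32 mm; three lugs 120 deg apart, 12 mm wide, z 16 to 22 mm, reaching 26.5 mm from the axis, one along +x under the handle's white pointer; red flange 58 mm across, z 32 to 38 mm; red bar handle 50 (x) x 22 (y) mm, z 38 to 74 mm.
- stopper_seat (a point): Centre of the flange's underside, 32 mm above the foot, axes as the stopper's; fully home it is at the mouth. Lugs riding on the collar's top hold it 16 mm higher; at the notches it can go down those 16 mm. Then a clockwise turn (from above) of 35 to 50 deg puts the lugs under the lip; a stop follows at 55 deg. Locked, it has 2 mm of play up and down.
- stopper_grip (a point): middle of the stopper's bar handle, 60 mm above its foot; axes as the stopper's (fingers close along y)
- nest: Fixed bottle nest: aluminium plate 124 x 124 x 6 mm with four steel corner angles, tops 31 mm over the desk, that hold the jar's foot with 1.5 mm of room on each side so that it cannot turn. Origin: centre of its underside; the jar stands 6 mm above it.
- spill_tray: Fixed low grey plastic tray, 130 x 130 mm outside, 122 x 122 mm inside, rim 18 mm high, floor 5 mm above the desk. Origin: centre of its underside, x and y square to its sides. The stopper stands in it at the start. Tray and nest may be in each other's place.
- flux_bottle: small amber dropper bottle, 33 mm across, 102 mm high, nearer the robot. Origin: centre of its underside.
- solder_reel: copper-coloured reel of solder wire, 56 mm across, 29 mm high, nearer the robot. Origin: centre of its underside.
There are look-alikes about, which are no part of the job. There is more than one size of the stopper; the one meant has the size given above.

How it is judged:
By the outcome, as a careful person would: the job done as asked, in the order asked, and still so for the second after the job is handed in, with the robot touching nothing.
It also fails if it takes over 67 s, if anything falls off the work surface, if the arm or the gripper's body presses on something with over 40 N, if the wrist force passes 120 N, or if a joint passes its speed limit or range.

## Robot

A 6-joint arm with a two-finger parallel gripper is mounted at the origin on the work surface; the furniture and walls round the work are solid. World frame = base frame: x ahead of the robot, y to its left, z up, the work surface at z = 0. Lengths are in mm, angles in rad, forces in N, time in s.
With the tool pointing down it reaches from about 275 to 825 mm from the base axis. Payload 5.2 kg.
Tool frame: the origin (TCP) lies at the very end of the fingers, on their centre line; the grasp point (between the pads) lies 19 mm behind it; z points along the fingers, y is the direction in which the jaws open and shut (so a half turn about z gives the same grasp; the last joint's range is limited). The gripper opens to 93 mm and grips with 3 to 60 N. Pads are 15 mm wide; open, the fingers measure 128 mm over their backs; the gripper's body (75 mm by 188 mm) begins 65 mm behind the grasp point.
Start: joints at [0.931, 0.259, 1.535, -0, 1.348, -0.203], TCP at [232.653, 498.375, 218.653] pointing down, gripper open.
Joint ranges: [-3.14, 3.14], [-0.91, 2.08], [0.19, 2.58], [-1.22, 4.36], [0.22, 2.71], [-3.12, 3.12]. Speed limits (rad/s): [2.57, 2.57, 3.14, 3.14, 3.14, 3.14].

## Interface

Orientations are given as [roll, pitch, yaw] about the fixed x, y, z axes, in that order (R = Rz(yaw) Ry(pitch) Rx(roll)).
In Python, from bench import robot gives the robot as it stands. The module is installed in compiled form; this text tells all that it offers. Calls block until the motion is done:
- robot.move_ptp(position, orientation): joint-space move of the TCP to a pose.
- robot.move_linear(position, ori=None, speed=150, f_stop=None): straight line of the TCP; ori=None keeps the orientation; speed is the mean speed in mm/s. With f_stop (N) it stops when the force on the tool has changed by that much, and returns True; else False.
- robot.move_j(angles): joint-space move.
- robot.move_gripper(opening): opening from 0.0 (shut) to 1.0 (fully open); the grip force is fixed at half the most; returns when the fingers have stopped.
- robot.sleep(seconds).
- robot.inverse_kinematics(position, orientation): joint angles nearest the present ones, or None.
- robot.get_image(name): name is "scene" or "top"; returns a dict with "img" (480x640x3 uint8, blue, green, red), "fovy" (degrees; the focal length in pixels is half the picture's height over the tangent of half this angle, whatever the lens; pixels are square), "cx", "cy" (the principal point, pixels), "eye" and "orientation" of the camera in the world. Camera axes: x right, y down, z forward; pixel columns grow to the right and rows downward; lengths in mm; the calibration is good to about 2 mm. A picture is of the moment at which its call begins. There is no depth.
A pose or a line that the arm cannot do raises robot.MotionError and nothing moves.
- robot.hand_in(): hands the job in, once; it reports no verdict.
Readings, each from a call of its own:
- robot.current_t(): time.
- robot.current_qpos(): joint angles.
- robot.current_joint_vel(): joint speeds.
- robot.current_joint_efforts(): joint torques, N m.
- robot.current_tcp_pos(): TCP position.
- robot.current_eef_rot(): TCP orientation.
- robot.current_contact_force(): force on the tool from outside, world axes, zero at the start.
- robot.current_ft_torque(): the same for the moment, N m.
- robot.current_gripper_width(): opening from 0.0 (shut) to 1.0 (fully open).
Only numpy, scipy, OpenCV 4.12 (cv2) and the standard library are available. Lean on these libraries where they do the work, as an engineer would, in place of code of your own. Each camera call takes 0.05 s, during which the arm holds its last target. There are 200 camera calls.

## Working session

There is one attempt and no reset: what is moved stays moved. The work goes in short steps, each a Python script; the robot and the scene stay as the last script left them, time stands still between calls to the robot, and variables do not carry over. Pictures are saved under pics/ and viewed, about 8 in all and at most 12, crops included, and the job is handed in when it is done.

```bash
mkdir -p pics
python3 - <<'E'
from bench import robot
import cv2,json
for n in("scene","top"):
    d=robot.get_image(n); cv2.imwrite(f"pics/{n}0.png",d["img"]); print(n,{k:(v if not hasattr(v,'tolist') else v.tolist()) for k,v in d.items() if k!="img"})
print(robot.current_t(),robot.current_eef_rot())
E
```

```text
scene {'fovy': 49.535182266474536, 'cx': 320.3667985724163, 'cy': 234.61221865676993, 'eye': [29.89458676844042, -1022.1558985176368, 818.4328362431015], 'orientation': [-2.151499447308023, 0.023902334626642707, -0.5172441446509775]}
top {'fovy': 44.224535576860276, 'cx': 321.159559854599, 'cy': 247.1384109437091, 'eye': [480.46360477219724, -74.31024528689535, 1269.1906051658855], 'orientation': [-3.0845964908051537, 0.012814680589166016, -1.5424803283930069]}
0.1 [-3.13997784e+00 -3.45491097e-04  2.70482929e+00]
```

View pics/scene0.png

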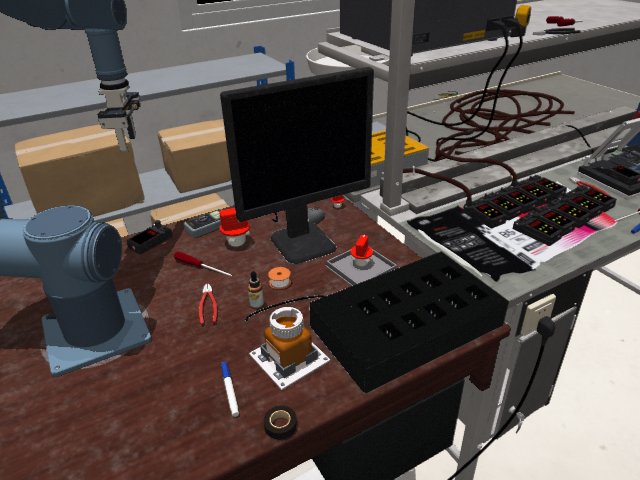

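View pics/top0.png

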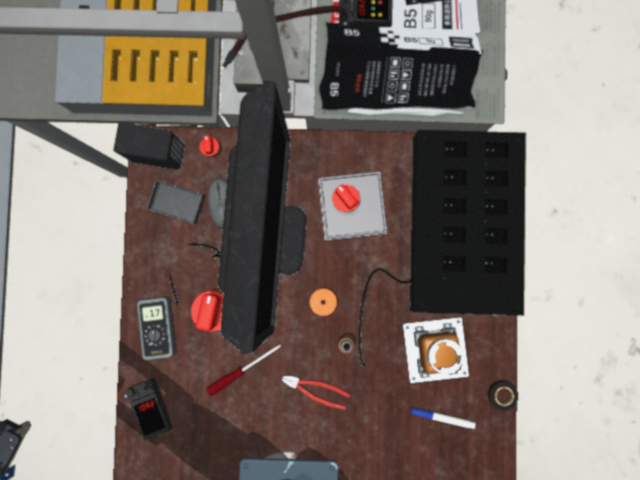

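Stopper candidates (top image): the tray one at (347,198), a big one at (207,310) and a small one at (209,146). The one standing in the grey tray fits the description, so I'll check it and the jar in close crops.

```bash
cat > h.py <<'E'
from bench import robot
import cv2,numpy as np
from scipy.spatial.transform import Rotation as R
def cam(d):
    f=240/np.tan(np.radians(d["fovy"])/2); return f,R.from_euler('xyz',d["orientation"]).as_matrix(),np.array(d["eye"])
def ray(d,u,v,z):
    f,M,e=cam(d); r=M@np.array([(u-d["cx"])/f,(v-d["cy"])/f,1]); return e+r*(z-e[2])/r[2]
def proj(d,p):
    f,M,e=cam(d); q=(np.array(p)-e)@M; return q[...,:2]/q[...,2:]*f+[d["cx"],d["cy"]]
def crop(im,u,v,w,h,s): 
    u0,v0=int(u-w/2),int(v-h/2); return cv2.resize(im[v0:v0+h,u0:u0+w],None,fx=s,fy=s,interpolation=cv2.INTER_CUBIC)
E
python3 - <<'E'
from h import *
t=cv2.imread("pics/top0.png");s=cv2.imread("pics/scene0.png")
c=np.vstack([np.hstack([crop(t,352,206,80,60,5),crop(t,436,350,80,60,5)]),np.hstack([crop(s,362,255,80,60,5),crop(s,289,340,80,60,5)])])
cv2.imwrite("pics/c1.png",c)
E
```

```text
(no output)
```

View pics/c1.png

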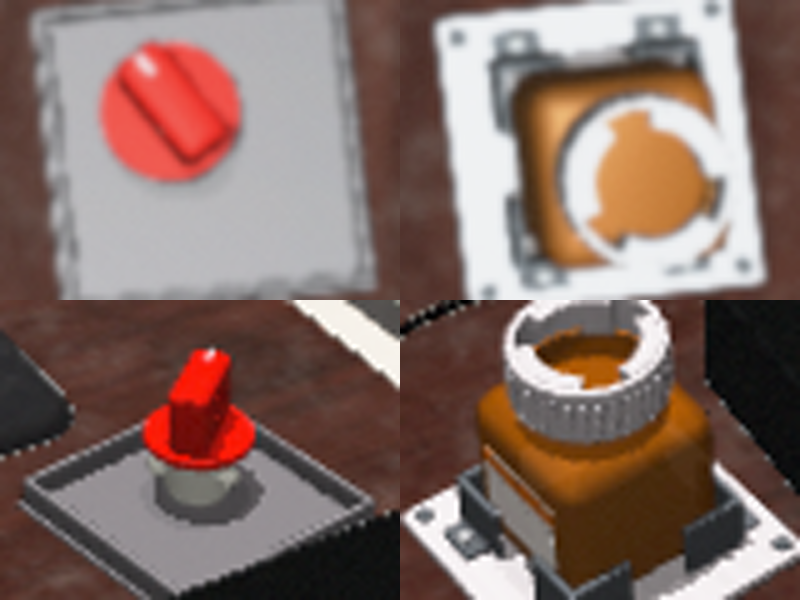

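The tray stopper has the right proportions, with its pointer up-left at crop (147,64). The collar's notches show at crop (632,122), (605,230) and (712,195). Next I'll fit poses to the silhouettes.

```bash
cat > meas.py <<'E'
from h import *
from scipy.optimize import differential_evolution as DE, minimize
def disc(r,z,n=48):
    a=np.linspace(0,2*np.pi,n,endpoint=False); return np.c_[r*np.cos(a),r*np.sin(a),0*a+z]
def box(a,b,z0,z1): return np.array([[x,y,z] for x in(-a,a) for y in(-b,b) for z in(z0,z1)],float)
K=4
def fill(d,P,hull=True,shape=(480,640)):
    m=np.zeros((shape[0]*1,shape[1]*1),np.uint8); q=proj(d,P).astype(np.float32)
    if hull: q=cv2.convexHull(q)
    cv2.fillPoly(m,[np.round(q*16).astype(np.int32)],255,cv2.LINE_AA,4); return m/255.
def tf(P,x,y,yaw,z=0): return R.from_euler('z',yaw).apply(P)+[x,y,z]
def fit(cost,x0,dx):
    r=DE(cost,[(a-b,a+b) for a,b in zip(x0,dx)],seed=1,tol=1e-4,maxiter=60,popsize=12); return r.x,r.fun
def redmask(im): 
    b,g,r=[im[...,i].astype(float) for i in range(3)]; return ((r>110)&(g<0.55*r)&(b<0.55*r)).astype(float)
E
python3 - <<'E'
from meas import *
D={}
for n in("top","scene"):
    D[n]=robot.get_image(n)
seeds={"top":(346,198),"scene":(361,251)}
fl=np.vstack([disc(29,32),disc(29,38)]); hb=box(25,11,38,74)
for n,(u,v) in seeds.items():
    d=D[n]; m=redmask(d["img"]); w=np.zeros_like(m); w[v-35:v+36,u-35:u+36]=1; m*=w
    c=ray(d,u,v,43); print(n,"seed",c[:2].round(1),m.sum())
    def cost(p):
        r=np.maximum(fill(d,tf(fl,*p,5)),fill(d,tf(hb,*p,5))); return np.abs(r-m).sum()/m.sum()
    print(n,"stopper",*fit(cost,[c[0],c[1],np.radians(35)],[15,15,1.5]))
    if n=="top":  # handle top face: bright region
        hsv=cv2.cvtColor(d["img"],cv2.COLOR_BGR2HSV)
# jar
d=D["top"]; im=d["img"].astype(float); b,g,r=im[...,0],im[...,1],im[...,2]
am=((r-b>50)).astype(np.uint8); amw=np.zeros_like(am); amw[330:382,425:466]=am[330:382,425:466]
k,lab,st,ce=cv2.connectedComponentsWithStats(amw,connectivity=4); l=lab[356,445]; m=(lab==l).astype(float); print("bore px",st[l])
a=np.radians(np.arange(0,360,1)); 
def bore(x,y,yaw,z):
    rr=np.where(np.cos(3*(a-yaw))>np.cos(np.radians(60)),29.5,22); return np.c_[x+rr*np.cos(a),y+rr*np.sin(a),0*a+z]
c=ray(d,445.6,356,114); print("bore seed",c)
def cost(p): return np.abs(fill(d,bore(*p,114),False)*fill(d,bore(*p,106),False)-m).sum()/m.sum()
p,f=fit(cost,[c[0],c[1],0],[15,15,1.05]); print("collar",p,np.degrees(p[2]),f)
# plate
w=((im.min(2)>150)).astype(np.uint8); ww=np.zeros_like(w); ww[310:390,395:475]=w[310:390,395:475]
ys,xs=np.nonzero(ww); P=np.array([ray(d,x,y,6)[:2] for x,y in zip(xs,ys)],np.float32); print("plate",cv2.minAreaRect(P))
g2=(np.abs(r-b)<25)&(r>90)
gw=np.zeros_like(w); gw[165:245,312:392]=g2[165:245,312:392]
gw=cv2.morphologyEx(gw,cv2.MORPH_OPEN,np.ones((3,3),np.uint8))
ys,xs=np.nonzero(gw); P=np.array([ray(d,x,y,10)[:2] for x,y in zip(xs,ys)],np.float32); print("tray",cv2.minAreaRect(P))
for z in(80,130):print("monitor",z,[ray(d,*q,z)[:2].round() for q in((288,100),(268,347),(303,240))], "flux",ray(d,346,344,102)[:2].round(),"reel",ray(d,323,302,29)[:2].round(),"blackbox corner",ray(d,413,313,70)[:2].round(),ray(d,413,135,70)[:2].round())
E
```

```text
top seed [ 654.1 -105.6] 571.0
top stopper [ 653.51390171 -105.22918382    1.24225983] 0.15790666529308744
scene seed [ 649.6 -107.9] 310.0
scene stopper [ 652.41048688 -104.4325708     0.88056133] 0.36874130297280205
bore px [434 342  25  27 438]
bore seed [ 341.83571466 -304.14320927  114.        ]
collar [ 3.40103806e+02 -3.03972887e+02  3.04048167e-01] 17.420676751878513 0.24224234093315006
plate ((341.5464172363281, -303.813232421875), (125.01886749267578, 125.1635513305664), 8.00281810760498)
tray ((643.3814697265625, -119.29590606689453), (139.1742706298828, 138.7271728515625), 7.940101146697998)
monitor 80 [array([848.,  19.]), array([345.,  43.]), array([561., -20.])] flux [ 358. -112.] reel [436. -64.] blackbox corner [ 421. -246.] [ 784. -239.]
monitor 130 [array([832.,  15.]), array([351.,  39.]), array([558., -22.])] flux [ 358. -112.] reel [436. -64.] blackbox corner [ 421. -246.] [ 784. -239.]
```

Run:
```python
from meas import *
t=robot.get_image("top"); s=robot.get_image("scene")
for x,y in((345,43),(340,60)):
    print([ (z,proj(s,[x,y,z]).round().tolist(),proj(t,[x,y,z]).round().tolist()) for z in(100,150,350,400)])
c=np.array([653,-105])
for d,u,v in((t,341.4,188.8),(s,363.6,235.6)):
    p=ray(d,u,v,79)[:2]-c; print("pointer",p.round(1),np.degrees(np.arctan2(p[1],p[0])))
# edge fit for yaw, handle top face
def E(d):
    g=cv2.cvtColor(d["img"],cv2.COLOR_BGR2GRAY).astype(np.float32); g=cv2.GaussianBlur(g,(0,0),.7); return np.hypot(cv2.Sobel(g,-1,1,0),cv2.Sobel(g,-1,0,1))
k=np.linspace(-1,1,40)
for n,d in(("top",t),("scene",s)):
    G=E(d)
    def sc(p):
        L=np.vstack([np.c_[25*k,0*k+sg*11,0*k+74] for sg in(-1,1)]+[np.c_[0*k+sg*25,11*k,0*k+74] for sg in(-1,1)])
        q=proj(d,tf(L,*p,5)).astype(np.float32); return -cv2.remap(G,q[:,:1],q[:,1:],1).mean()
    r=fit(sc,[653,-105,.7],[6,6,.4]); print(n,r,np.degrees(r[0][2]))
for az in(-.16,1.13):
  for z in(420,480):
    for r_ in(300,400): print(az,z,r_,robot.inverse_kinematics([r_*np.cos(az),r_*np.sin(az),z],[np.pi,0,.7]))
print(robot.inverse_kinematics([653,-105,48],[np.pi,0,.7]),robot.inverse_kinematics([653,-105,48],[np.pi,0,.7-np.pi]))
```

```text
[(100, [226.0, 239.0], [267.0, 348.0]), (150, [224.0, 223.0], [264.0, 351.0]), (350, [212.0, 147.0], [250.0, 367.0]), (400, [209.0, 125.0], [246.0, 372.0])]
[(100, [222.0, 237.0], [258.0, 350.0]), (150, [219.0, 220.0], [255.0, 354.0]), (350, [208.0, 145.0], [239.0, 369.0]), (400, [205.0, 124.0], [234.0, 375.0])]
pointer [14.6 10.2] 34.9101169707109
pointer [11.4  8.7] 37.373869914053884
top (array([ 651.39876985, -110.27655126,    0.70415598]), np.float64(-127.2060317993164)) 40.3451655632999
scene (array([ 649.16148224, -109.34519602,    0.73713738]), np.float64(-115.7158203125)) 42.23486058817161
-0.16 420 300 [-5.38291530e-01 -2.81049039e-01  1.59088467e+00 -4.44089210e-16
  1.83175702e+00  3.32504797e-01]
-0.16 420 400 [-4.40670527e-01 -8.34559516e-02  1.43793209e+00 -4.44089210e-16
  1.78711651e+00  4.30125800e-01]
-0.16 480 300 [-5.38291530e-01 -2.59989745e-01  1.43484577e+00 -4.44089210e-16
  1.96673663e+00  3.32504797e-01]
-0.16 480 400 [-4.40670527e-01 -6.71167917e-02  1.28203794e+00 -4.44089210e-16
  1.92667151e+00  4.30125800e-01]
1.13 420 300 [ 7.51708470e-01 -2.81049039e-01  1.59088467e+00 -4.44089210e-16
  1.83175702e+00  1.62250480e+00]
1.13 420 400 [ 8.49329473e-01 -8.34559516e-02  1.43793209e+00 -4.44089210e-16
  1.78711651e+00  1.72012580e+00]
1.13 480 300 [ 7.51708470e-01 -2.59989745e-01  1.43484577e+00 -4.44089210e-16
  1.96673663e+00  1.62250480e+00]
1.13 480 400 [ 8.49329473e-01 -6.71167917e-02  1.28203794e+00 -4.44089210e-16
  1.92667151e+00  1.72012580e+00]
[-3.27751778e-01  5.98144327e-01  1.44806681e+00 -4.44089210e-16
  1.09538152e+00  5.43044549e-01] [-0.32775178  0.59814433  1.44806681  0.          1.09538152 -2.5985481 ]
```

Run:
```python
from h import *
pi=np.pi
yaw=np.radians(40.5); x,y=651.5,-107.5
q=robot.current_qpos(); az=1.13
p=robot.inverse_kinematics([300*np.cos(az),300*np.sin(az),480],[pi,0,.7]); p[5]=q[5]
robot.move_j(p); print(robot.current_t())
az=-.16
p=robot.inverse_kinematics([300*np.cos(az),300*np.sin(az),480],[pi,0,yaw]); robot.move_j(p); print(robot.current_t(),p)
robot.move_ptp([x,y,200],[pi,0,yaw]); print(robot.current_t())
d=robot.move_linear([x,y,48],speed=120,f_stop=6); print(d,robot.current_tcp_pos(),robot.current_t())
I=[crop(robot.get_image(n)["img"],u,v,100,100,4) for n,u,v in(("top",352,206),("scene",362,235))]
cv2.imwrite("pics/g1.png",np.hstack(I))
```

```text
1.6583
3.0667 [-5.38291530e-01 -2.59989745e-01  1.43484577e+00 -4.44089210e-16
  1.96673663e+00  3.25646450e-01]
4.7417
False [ 652.16977161 -107.69006353   48.95117997] 6.1583
```

View pics/g1.png

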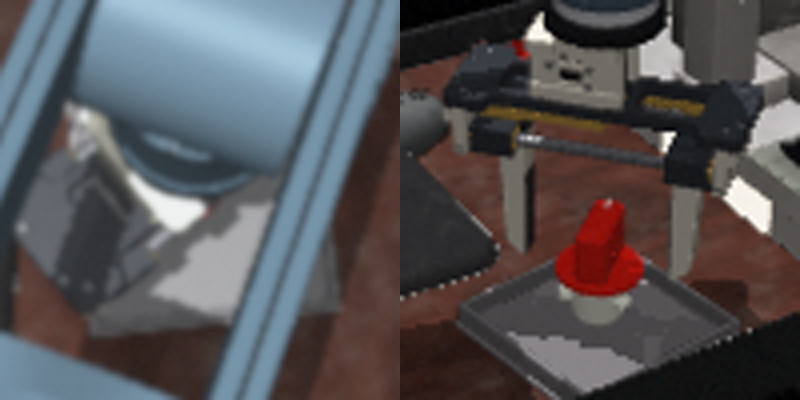

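The handle stands centred between the fingers (crop: fingers at 520 and 683, handle at 603) and square to the jaws. I'll grip it, lift it and carry it over the jar.

Run:
```python
from h import *
pi=np.pi
f0=robot.current_contact_force(); robot.move_gripper(0.0); print("w",robot.current_gripper_width()*93,robot.current_tcp_pos(),f0)
x,y=651.5,-107.5
robot.move_linear([x,y,230],speed=150); print("F",robot.current_contact_force(),robot.current_gripper_width()*93)
yaw=np.radians(17.4)
robot.move_ptp([340.5,-304,230],[pi,0,yaw]); robot.sleep(.3); print(robot.current_tcp_pos(),robot.current_eef_rot(),robot.current_qpos(),robot.current_t())
robot.move_linear([340.5,-304,170],speed=100); robot.sleep(.3);print(robot.current_tcp_pos(),robot.current_t())
d=robot.get_image("scene"); cv2.imwrite("pics/s2.png",d["img"]); cv2.imwrite("pics/s2c.png",crop(d["img"],289,310,110,110,5))
```

```text
w 21.767181962570366 [ 651.44528077 -107.47872899   47.92028643] [0.2789478  0.27945985 0.05056471]
F [ 0.85521029 -0.81996548 -0.74128199] 21.775514855697885
[ 341.03379324 -303.75156644  229.85713812] [-3.14129624e+00  2.61592039e-05  3.04904428e-01] [-9.72750366e-01  8.04600505e-02  1.72519588e+00  6.23152558e-05
  1.33622805e+00  2.93127045e-01] 10.4
[ 340.69135585 -304.27001086  170.4842314 ] 11.45
```

View pics/s2c.png

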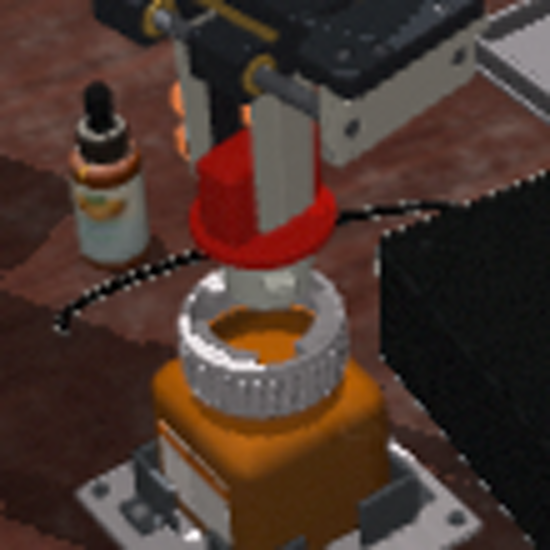

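Run:
```python
from meas import *
d=robot.get_image("scene"); im=d["img"]; tcp=robot.current_tcp_pos(); yaw=robot.current_eef_rot()[2]
m=((im[...,2]>70)&(im[...,1]<.4*im[...,2])&(im[...,0]<.4*im[...,2])).astype(float); w=np.zeros_like(m); w[280:312,268:305]=1; m*=w
fl=np.vstack([disc(29,32),disc(29,38)]); hb=box(25,11,38,74)
ys,xs=np.nonzero(m); print("mask",xs.min(),xs.max(),ys.max())
q=proj(d,tf(fl,tcp[0],tcp[1],yaw,tcp[2]-43)); print("model flange",q[:,0].min(),q[:,0].max(),q[:,1].max())
w[:294]=0 # flange rows only, below
def cost(p):
    r=np.maximum(fill(d,tf(fl,p[0],p[1],yaw,tcp[2]-43)),fill(d,tf(hb,p[0],p[1],yaw,tcp[2]-43)))*w; return np.abs(r-m*w).sum()/(m*w).sum()
print("flange fit",*fit(cost,[tcp[0],tcp[1]],[8,8]),tcp)
# collar silhouettes extents: bright grey vs. surroundings; edge score on top outer rim & lower outer rim
g=cv2.GaussianBlur(cv2.cvtColor(im,cv2.COLOR_BGR2GRAY).astype(np.float32),(0,0),.7);G=np.hypot(cv2.Sobel(g,-1,1,0),cv2.Sobel(g,-1,0,1))
def sc(C,flip=1):
    def f(p):
        q=proj(d,C+[p[0],p[1],0]).astype(np.float32); return -cv2.remap(G,q[:,:1],q[:,1:],1).mean()
    return f
print("collar outer",fit(sc(np.vstack([disc(33,114,96)])),[340,-304],[8,8]))
o=crop(im,289,310,110,110,5)
def dr(P,c):
    q=proj(d,P); q=(q-[234,255]+.5)*5; cv2.polylines(o,[np.int32(q)],True,c,1)
for z in(32,38): dr(tf(disc(29,z),tcp[0],tcp[1],yaw,tcp[2]-43),(255,255,0))
dr(tf(np.array([[-25,-11,74],[25,-11,74],[25,11,74],[-25,11,74]]),tcp[0],tcp[1],yaw,tcp[2]-43),(255,255,0))
dr(tf(disc(33,114),340.5,-304,0),(0,255,0));dr(tf(disc(33,88),340.5,-304,0),(0,255,0))
a=np.radians(np.arange(360)); rr=np.where(np.cos(3*(a-.304))>.5,29.5,22); dr(np.c_[340.5+rr*np.cos(a),-304+rr*np.sin(a),0*a+114],(0,255,0))
cv2.imwrite("pics/o1.png",o)
```

```text
mask 271 300 308
model flange 269.66072796120517 299.69227602650835 309.25379675913257
flange fit [ 344.80487805 -301.33067772] 0.2904104407036126 [ 340.57002742 -304.11277469  170.26201929]
collar outer (array([ 338.67810002, -305.52557993]), np.float64(-212.4365234375))
```

View pics/o1.png

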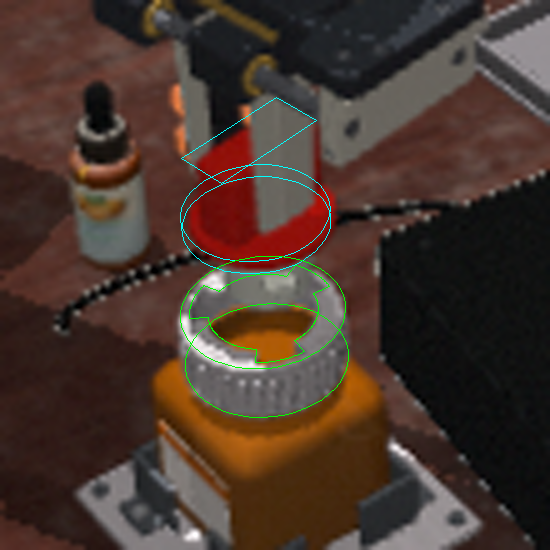

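The overlay matches the collar and its notches within about 1 mm. The flange sits about 3 mm along its +x from the TCP, so I'll allow for that, lower it and feel.

```bash
cat > st.py <<'E'
from h import *
C=np.array([340.3,-304.0]); DEL=3.2
def pose(psi,z,c=C,dl=DEL): 
    return [c[0]-dl*np.cos(psi),c[1]-dl*np.sin(psi),z],[np.pi,0,psi]
def rep(s): print(s,robot.current_tcp_pos().round(2),"yaw",np.degrees(robot.current_eef_rot()[2]).round(2),"F",robot.current_contact_force().round(2),"M",robot.current_ft_torque().round(3),"w",round(robot.current_gripper_width()*93,2),"t",robot.current_t())
E
python3 - <<'E'
from st import *
psi=np.radians(17.4)
robot.move_linear(*pose(psi,162),speed=60); robot.sleep(.2); rep("0")
h=robot.move_linear(*pose(psi,146),speed=40,f_stop=5); rep(f"a {h}")
if not h:
    h=robot.move_linear(*pose(psi,125.5),speed=20,f_stop=6); rep(f"b {h}")
E
```

```text
0 [ 337.29 -305.04  162.05] yaw 17.4 F [ 0.44 -0.51 -1.92] M [ 0.011  0.181 -0.01 ] w 21.82 t 12.0417
a False [ 337.17 -304.85  145.75] yaw 17.4 F [ 0.86  0.21 -1.43] M [-0.069  0.111 -0.   ] w 21.83 t 12.5917
b True [ 337.15 -304.84  125.83] yaw 17.4 F [-0.9   0.03  5.47] M [-0.005  0.167 -0.004] w 22.0 t 13.5667
```

Run:
```python
from st import *
p0=np.radians(17.4)
h=robot.move_linear(*pose(p0,123.5),speed=10,f_stop=8); rep(f"press {h}")
z=robot.current_tcp_pos()[2]+.4
for k in range(1,10):
    psi=p0-np.radians(5*k)
    robot.move_linear(*pose(psi,z),speed=10); rep(5*k)
    if abs(robot.current_ft_torque()[2])>1: print("stop");break
```

```text
press True [ 337.16 -304.82  125.82] yaw 17.41 F [-1.91  1.05  5.83] M [0.113 0.277 0.015] w 21.9 t 13.775
5 [ 337.1  -304.54  126.02] yaw 12.52 F [ 0.25  0.32 -0.36] M [-0.006  0.137  0.085] w 21.91 t 14.0333
10 [ 337.02 -304.29  125.98] yaw 7.61 F [-0.36  1.09 -1.  ] M [-0.059  0.124  0.046] w 22.15 t 14.2833
15 [ 337.03 -304.1   126.09] yaw 2.65 F [-0.69  0.48 -1.62] M [0.031 0.169 0.028] w 21.61 t 14.5333
20 [ 337.1  -303.85  126.18] yaw -2.32 F [-0.75  0.69 -1.  ] M [-0.027  0.146  0.012] w 21.82 t 14.7833
25 [ 337.11 -303.57  126.19] yaw -7.32 F [ 0.79 -1.46 -1.04] M [0.041 0.191 0.018] w 21.58 t 15.0333
30 [ 337.17 -303.32  126.21] yaw -12.32 F [ 0.15  1.48 -0.98] M [-0.004  0.151  0.025] w 21.79 t 15.2833
35 [ 337.26 -303.05  126.22] yaw -17.31 F [-0.39  0.84 -0.41] M [ 0.006  0.147 -0.049] w 21.88 t 15.5333
40 [ 337.34 -302.78  126.23] yaw -22.31 F [ 0.71 -0.44 -1.11] M [-0.028  0.182 -0.01 ] w 21.84 t 15.7833
45 [ 337.46 -302.52  126.21] yaw -27.31 F [ 0.18 -0.02 -1.73] M [0.064 0.132 0.002] w 21.78 t 16.0333
```

Run:
```python
from st import *
p0=np.radians(17.4); z=126.6; st=None
for k in range(47,64,2):
    robot.move_linear(*pose(p0-np.radians(k),z),speed=10); m=robot.current_ft_torque()[2]; print(k,m.round(3),np.degrees(robot.current_eef_rot()[2]).round(2))
    if abs(m)>.35: st=k; break
fin=(st-9) if st else 47
robot.move_linear(*pose(p0-np.radians(fin),z),speed=10); rep(f"back to {fin}")
for zz in(128,130,134,142,152):
    robot.move_linear(*pose(p0-np.radians(fin),zz),speed=20); rep(zz)
    if robot.current_contact_force()[2]<-25: print("jam"); break
robot.sleep(.2); rep("held")
d=robot.get_image("scene"); cv2.imwrite("pics/l1.png",crop(d["img"],289,310,110,110,5))
```

```text
47 -0.007 -29.42
49 0.046 -31.49
51 0.035 -33.5
53 0.07 -35.51
55 0.177 -37.5
57 0.743 -39.47
back to 48 [ 337.84 -302.65  126.67] yaw -30.79 F [-0.04  0.18 -0.48] M [0.194 0.241 0.035] w 21.78 t 17.8417
128 [ 337.65 -302.49  127.89] yaw -30.68 F [ 0.59 -0.36 -3.2 ] M [-0.016  0.147 -0.023] w 21.95 t 18.0917
130 [ 337.49 -302.39  129.83] yaw -30.62 F [ 1.02  0.31 -7.45] M [-0.181  0.139  0.006] w 21.89 t 18.3417
134 [ 337.58 -302.39  134.16] yaw -30.6 F [-0.34  0.12 -6.96] M [-0.086  0.165 -0.003] w 21.63 t 18.6917
142 [ 337.55 -302.35  142.08] yaw -30.6 F [ 0.44  0.73 -6.51] M [-0.134  0.236 -0.025] w 21.41 t 19.2417
152 [ 337.54 -302.32  152.03] yaw -30.6 F [-0.15 -0.32 -6.8 ] M [-0.068  0.161 -0.004] w 22.08 t 19.8917
held [ 337.53 -302.34  151.93] yaw -30.6 F [-0.03  0.43 -6.32] M [-0.09   0.166  0.022] w 21.74 t 20.0917
```

View pics/l1.png

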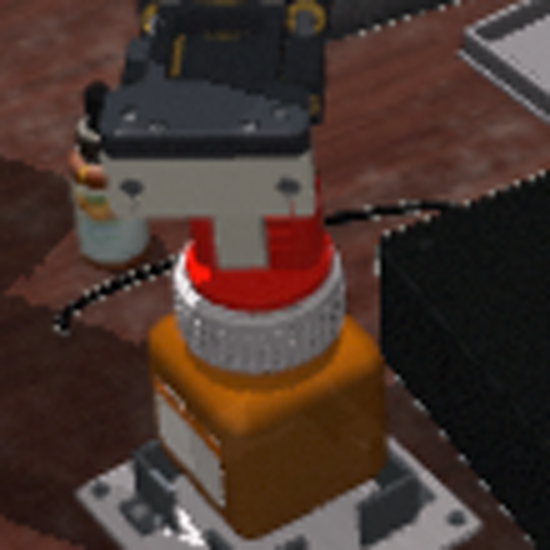

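The jar hangs upright and closed under the handle: flange flush on the collar at crop (258,290), jar weight about 5 N on the wrist. Turning found the stop at about 55–57 deg, and I backed off to about 47. Next I'll carry it to the tray.

Run:
```python
from meas import *
from st import *
im=cv2.imread("pics/top0.png"); d=robot.get_image("top")
print([ray(d,*q,18)[:2].round(1) for q in((352.6,206),(317.6,178.4),(387.6,233.6),(324.4,236))])
f=im.astype(float); r,b=f[...,2],f[...,0]; g2=((r-b<40)&(r>60)|(redmask(im)>0)).astype(float); w=np.zeros_like(g2); w[160:250,305:400]=1; m=g2*w
sq=np.array([[-65,-65,18],[65,-65,18],[65,65,18],[-65,65,18.]])
p,fv=fit(lambda p:np.abs(fill(d,tf(sq,*p))*w-m).sum()/m.sum(),[642,-119,.12],[10,10,.2]); print(p,fv)
psi=robot.current_eef_rot()[2]
T=p[:2] if np.hypot(*(p[:2]-[642,-119]))<6 else np.array([642,-119]); np.save("T.npy",T)
robot.move_linear(pose(psi,290)[0],speed=150); rep("up")
robot.move_linear(pose(psi,290,T)[0],speed=150); rep("over")
robot.move_linear(pose(psi,165,T)[0],speed=120); robot.sleep(.2); rep("low")
s=robot.get_image("scene"); cv2.imwrite("pics/t1.png",crop(s["img"],362,245,110,110,5))
```

```text
[array([ 640.9, -120.7]), array([698.2, -44.5]), array([ 584. , -196.4]), array([575.3, -62.5])]
[ 6.41153974e+02 -1.16445282e+02  1.39221675e-01] 0.5148617768714241
up [ 337.14 -301.78  288.95] yaw -30.6 F [-0.75 -0.02 -7.52] M [ 0.046  0.16  -0.03 ] w 21.64 t 21.2583
over [ 638.06 -115.24  290.17] yaw -30.64 F [-1.05 -0.07 -6.7 ] M [ 0.09   0.152 -0.012] w 21.69 t 23.775
low [ 638.82 -114.97  165.87] yaw -30.6 F [-0.57 -0.56 -6.47] M [ 0.027  0.195 -0.031] w 22.45 t 25.1667
```

View pics/t1.png

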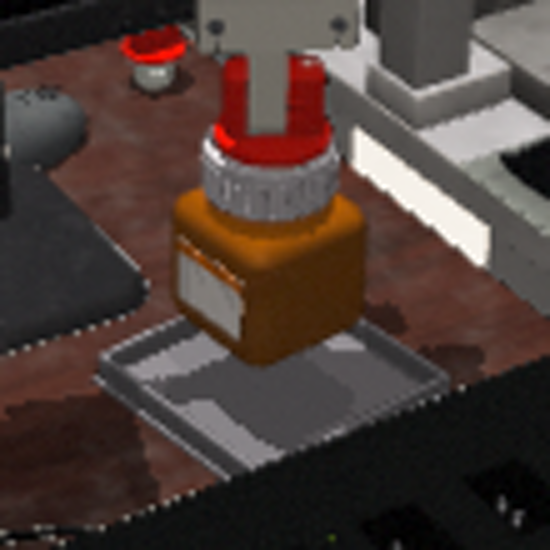

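The jar hangs square over the tray, whose rim corners are at crop (97,370) and (450,378). I'll use those for a second fix on the centre, then set down by touch.

Run:
```python
from st import *
s=robot.get_image("scene"); a=ray(s,326.4,264,18)[:2]; b=ray(s,397,265.6,18)[:2]; c=(a+b)/2; print("scene centre",c,np.linalg.norm(a-b))
T=np.array([641,-119.]); 
if np.hypot(*(c-T))<8: T=(T+c)/2
np.save("T.npy",T); psi=np.radians(-30.6)
robot.move_linear(pose(psi,150,T)[0],speed=60); robot.move_linear(pose(psi,133,T)[0],speed=30); robot.sleep(.3); rep("pre")
h=robot.move_linear(pose(psi,122,T)[0],speed=8,f_stop=3); rep(f"touch {h}")
h=robot.move_linear(pose(psi,robot.current_tcp_pos()[2]-3,T)[0],speed=6,f_stop=3); rep(f"seat {h}")
robot.sleep(.3); rep("rest")
s=robot.get_image("scene"); cv2.imwrite("pics/t2.png",crop(s["img"],362,245,110,110,5))
```

```text
scene centre [ 636.77822807 -130.65980779] 180.87579769901993
pre [ 638.35 -117.43  133.24] yaw -30.6 F [-0.11 -0.09 -6.39] M [ 0.004  0.2   -0.021] w 22.15 t 26.6833
touch True [ 637.63 -117.12  124.81] yaw -30.6 F [-0.27 -0.15 -1.17] M [ 0.057  0.16  -0.006] w 21.97 t 27.5833
seat True [ 637.14 -116.92  123.88] yaw -30.59 F [-0.55 -0.56  5.95] M [-0.     0.197  0.005] w 21.88 t 27.7917
rest [ 637.11 -116.94  123.89] yaw -30.6 F [-0.55  0.82  4.81] M [0.019 0.15  0.039] w 22.07 t 28.0917
```

View pics/t2.png

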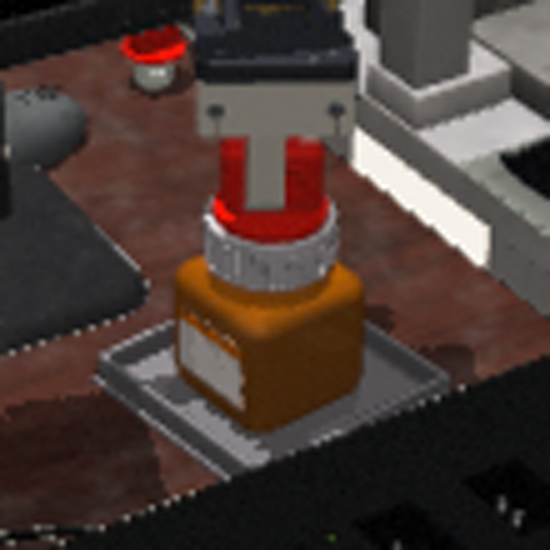

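The jar stands on the tray floor: the TCP is at 123.9, while standing on the rim would put it about 13 mm higher. Floor is visible on both near sides. Releasing now.

Run:
```python
from st import *
p=robot.current_tcp_pos(); robot.move_linear([p[0],p[1],p[2]+.5],speed=10); rep("ease")
robot.move_gripper(0.6); rep("open"); 
robot.move_linear([p[0],p[1],p[2]+60],speed=60); robot.move_linear([p[0],p[1],330],speed=150)
az=-.5; q=robot.inverse_kinematics([400*np.cos(az),400*np.sin(az),400],[np.pi,0,-.5]); robot.move_j(q); robot.sleep(1); rep("clear")
s=robot.get_image("scene")["img"]; t=robot.get_image("top")["img"]
cv2.imwrite("pics/f1.png",np.hstack([crop(s,340,270,130,130,3),crop(t,360,240,130,130,3)]))
```

```text
ease [ 636.98 -116.91  124.1 ] yaw -30.6 F [-0.76 -1.04  0.75] M [-0.002  0.148 -0.03 ] w 21.63 t 28.4917
open [ 637.12 -116.97  124.4 ] yaw -30.6 F [0.52 1.29 0.57] M [0.053 0.139 0.035] w 55.86 t 29.2333
clear [ 351.   -191.77  400.03] yaw -28.65 F [-0.02  0.56  0.83] M [ 0.052  0.135 -0.045] w 55.96 t 33.6667
```

View pics/f1.png

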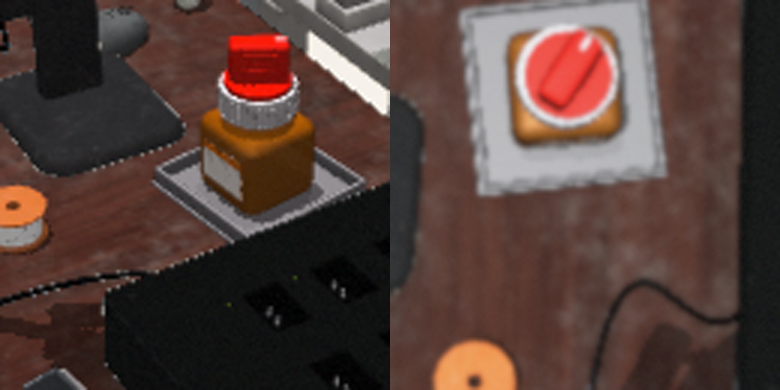

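The jar stands flat and upright well inside the tray walls, with the flange flush on the collar and the pointer at about −30 deg, so still locked. The reel is in place, and the arm is clear.

```bash
python3 -c "
from bench import robot
print(robot.hand_in(),robot.current_t())"
```

```text
the job is handed in; nothing more can be done
the job is handed in; nothing more can be done
```

The jar is closed, locked and standing upright on the tray floor, and the job was handed in at about 34 s of the 67 s allowed.

- **Closing:** I took the stopper from the tray and lowered it into the neck at the notch angle seen in the images. It went straight down to the home height, without ever riding on the collar. Turning clockwise met the stop at about 55–57 deg, and I backed off to about 47 deg.
- **Moving:** I lifted the jar by the handle alone, with about 5 N of jar weight on the wrist. I set it down by touch, peaking at about 6 N, then released it and moved the arm clear.
- **Last checks:** The final pictures show the jar flat and upright inside the tray walls. The flange is flush on the collar and the pointer is at the locked angle.
- **Other objects:** The solder reel looked undisturbed. The flux bottle was not in the last crops, but nothing went near it below 160 mm.
- **Disagreements:**
  - A rough second fix of the tray centre was 11 mm off the first. I ignored it, and the final top view shows floor on every side of the jar.
  - The TCP rested about 1 mm lower at the set-down than the jar's height in the nest predicted.
  - The stopper sat about 3 mm off-centre along its handle in the grip, and I allowed for that.

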